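# Key the sample carousel's hub to its shaft

## Task

The shaft of the sample carousel is loose in its blue hub. Take the key with the red head from the wooden rack, put its blade down into the gap between the hub's dark seat and the bright shaft, and tap or press it down until it is tight and the underside of its head rests on the hub; then let go. Leave the yellow-headed key in the rack.

Things in the scene. Friction and masses are not known exactly. Their poses are not given: they have to be found in the camera images.
- red_key: Key to use, about 0.12 kg, upright in either pocket of the rack. Red head 36 x 36 x 40 mm, on top a steel button 24 mm across, 3 mm high. Below the head a steel blade 60 mm long, 26 mm wide along x; along y it tapers evenly on both sides from 28 mm thick at the head to 5 mm at the tip (either way round fits). Origin: centre of the head's underside, z up through the head.
- yellow_key: Bystander: key with a yellow head, same head size and origin, blade as long but thinner. Red and yellow key stand 80 mm apart, in a row along their y, in the two pockets of a fixed wooden rack 66 x 156 mm and 70 mm high, heads resting on its top; lift a key 65 mm to clear it. Which pocket holds which varies.
- keyway (a point): Centre of the gap's mouth, level with the hub's top, 82 mm above the worktop; z up. The gap runs along x (30 mm); along y it is 20 mm wide at the mouth and narrows downwards with the red blade's taper. Fixed dark seat on its -y side, bright shaft on its +y side. The key goes in upright, its y along this y. The home key stands about 4 mm to the +y side.
- carousel: Fixed pale metal disc 170 mm across, 14 mm thick, with an upright blue ring hub, 92 mm outside, 76 mm bore; origin under the disc's centre, axes as the keyway's. The red key enters freely until its head is about 20 mm above the hub, then wedges; pressing with 4 rising to about 12 N drives the springy shaft (32 mm across) 8 mm to +y until the head sits on the hub. Friction then holds the key.
Things that resemble listed ones, but are neither listed nor needed, are in the scene too. Leave any turquoise look-alike of the red_key alone.

How it is judged:
On the way:
1. the red key has been lifted out of the rack (height (world z) of red_key above 0.125 m), for 0.05 s.
At the end, for the whole second after the job is handed in: The red key stands in the gap, driven home: its head's underside within 6 mm of the hub's top, within 16 mm sideways of the mouth's centre, upright within 10 degrees and at rest (z of red_key in the frame of keyway between -0.006 and 0.006 m and horizontal distance between red_key and keyway below 0.016 m and angle between red_key's own z axis and vertical below 0.17 rad and linear speed of red_key below 0.02 m/s); the robot touches nothing.
It fails at once if the yellow key is moved more than 25 mm (distance of yellow_key from where it was at the start of the episode above 0.025 m).
It also fails if it takes over 38 s, if anything falls off the work surface, if the arm or the gripper's body presses on something with over 40 N, if the wrist force passes 120 N, or if a joint passes its speed limit or range.

## Robot

A 6-joint arm with a two-finger parallel gripper is mounted at the origin on the work surface; the furniture and walls round the work are solid. World frame = base frame: x ahead of the robot, y to its left, z up, the work surface at z = 0. Lengths are in m, angles in rad, forces in N, time in s.
With the tool pointing down it reaches from about 0.3 to 0.875 m from the base axis. Payload 4.2 kg.
Tool frame: the origin (TCP) lies where the fingers leave the gripper's body, on its centre line; the fingertips stand 73 mm ahead of it and the grasp point (between the pads) lies 54 mm ahead of it (ctrl.grip_depth is the distance from the TCP to the grasp point, in m); z points along the fingers, y is the direction in which the jaws open and shut (so a half turn about z gives the same grasp; the last joint's range is limited). The gripper opens to 85 mm and grips with 20 to 120 N. Pads are 22 mm wide; open, the fingers measure 114 mm over their backs; the gripper's body (76 mm by 85 mm) begins 54 mm behind the grasp point. The pads swing forward as they close: fully open they stand 13 mm farther back than shut.
Start: joints at [1.201, 0.32, 1.565, -0, 1.257, -0.02], TCP at [0.197, 0.54, 0.304] pointing down, gripper open.
Joint ranges: [-3.11, 3.11], [-0.84, 2.01], [0.21, 2.61], [-1.34, 4.49], [0.05, 2.63], [-2.56, 2.56]. Speed limits (rad/s): [2.57, 2.57, 3.14, 3.14, 3.14, 3.14].

## Interface

Orientations are given as a unit quaternion [x, y, z, w].
In Python, from station import ctrl, vision, job gives the robot as it stands.
- The arm moves only by the tool servo_tool, never from a script. Its argument "steps" is one flat list of numbers, 5 for each row, row after row: the shift along the tool's x, y, z in m, then the turn about the tool's z in degrees, then the closure, from 0 (fully open) to 1 (shut). A call has 1 to 10 rows; each row is the pose to reach, as a shift and turn from the pose measured when the call began, along the tool's axes at that moment; what a row does not reach only later rows make up. A row lasts 1/10 s, in which the tool goes at most 50 mm and 8.59 degrees, less where a joint would pass 70% of its speed; a pose out of reach is approached as far as the arm can. A call with a gripper value outside its range is refused whole. The fingers move at their own pace and stop on an object; the grip force is fixed at half the most. Time passes only in rows, so rows that repeat a pose let the fingers close. It gives the time, the measured TCP pose, the force and the opening at its end, in the units of the state.
- ctrl.observe(): the state, without advancing time (a new reading comes with each control period).
- vision.read_camera(name): name is "side" or "top" or "wrist"; returns a dict with "image" (400x640x3 uint8, red, green, blue), "mtx" (3x3 intrinsics, pixels), "R" (3x3) and "t" (3): a world point X has camera coordinates R X + t; the wrist camera has in their place "hand_eye" (4x4, takes a point from camera to tool coordinates, whose origin is the TCP and whose axes are the flange's). Camera axes: x right, y down, z forward; pixel columns grow to the right and rows downward; lengths in m; the calibration is good to about 2 mm. A picture is of the moment at which its call begins: read the wrist's pose just before it. There is no depth.
- job.sign_off(): hands the job in, once; it reports no verdict.
The state is a dict: "t": time; "joint_positions": joint angles; "qd": joint speeds; "effort": joint torques, N m; "ee_pos": TCP position; "eef_rot": TCP orientation; "force": force on the tool from outside, world axes, zero at the start; "torque": the same for the moment, N m; "gripper_width": finger opening in m.
Only numpy, scipy, OpenCV 4.12 (cv2) and the standard library are available. Lean on these libraries where they do the work, as an engineer would, in place of code of your own. Each camera call takes 0.05 s, during which the arm holds its last target.

## Working session

There is one attempt and no reset: what is moved stays moved. The work goes in short steps, Python scripts to look and compute and a tool call to move; the robot and the scene stay as the last step left them, time stands still between calls to the robot, and variables do not carry over. Pictures are saved under pics/ and viewed, and the job is handed in when it is done.

Besides the shell and the picture viewer there is one more tool, called as name(argument=value, ...) on one line, values as JSON. servo_tool: Moves the arm, as the interface text tells. Its arguments: {"type":"object","properties":{"steps":{"type":"array"}},"required":["steps"]}

```bash
ls; mkdir -p pics
cat > h.py <<'E'
import numpy as np, cv2, pickle
from station import ctrl, vision, job
from scipy.spatial.transform import Rotation as Rn
def grab(n,tag):
    s=ctrl.observe(); d=vision.read_camera(n); d['s']=s
    cv2.imwrite(f'pics/{tag}.png',cv2.cvtColor(d['image'],cv2.COLOR_RGB2BGR))
    pickle.dump(d,open(f'pics/{tag}.pkl','wb')); return d
def load(tag): return pickle.load(open(f'pics/{tag}.pkl','rb'))
def ray(d,u,v):
    c=np.linalg.solve(d['mtx'],[u,v,1.0])
    if 'R' in d and d['R'] is not None: R=d['R']; return -R.T@d['t'], R.T@c
    H=np.array(d['hand_eye']); Rt=Rn.from_quat(d['s']['eef_rot']).as_matrix()
    return Rt@H[:3,3]+np.array(d['s']['ee_pos']), Rt@H[:3,:3]@c
def onz(d,u,v,z):
    o,r=ray(d,u,v); return o+r*(z-o[2])/r[2]
def proj(d,X):
    if 'R' in d and d['R'] is not None: c=d['R']@X+d['t']
    else:
        H=np.array(d['hand_eye']); Rt=Rn.from_quat(d['s']['eef_rot']).as_matrix()
        c=H[:3,:3].T@(Rt.T@(X-np.array(d['s']['ee_pos']))-H[:3,3])
    p=d['mtx']@c; return p[:2]/p[2]
E
python3 - <<'E'
from h import *
for n in ['side','top','wrist']:
    d=grab(n,n+'0')
s=ctrl.observe();print({k:np.round(v,4) for k,v in s.items()},ctrl.grip_depth)
E
```

```text
pics
{'t': np.float64(0.15), 'joint_positions': array([ 1.201 ,  0.3201,  1.5654,  0.    ,  1.2574, -0.02  ]), 'qd': array([ 0.0002, -0.0009, -0.0021, -0.0005, -0.0008, -0.0023]), 'effort': array([ 2.00000e-04, -4.15839e+01, -2.34345e+01,  0.00000e+00,
        5.80000e-03, -0.00000e+00]), 'ee_pos': array([0.197 , 0.5399, 0.3033]), 'eef_rot': array([ 1.740e-01,  9.847e-01, -7.000e-04, -1.000e-04]), 'force': array([ 0.0243, -0.5382, -0.0008]), 'torque': array([ 0.0016, -0.0553, -0.0165]), 'gripper_width': np.float64(0.0854)} 0.0539
```

View pics/side0.png

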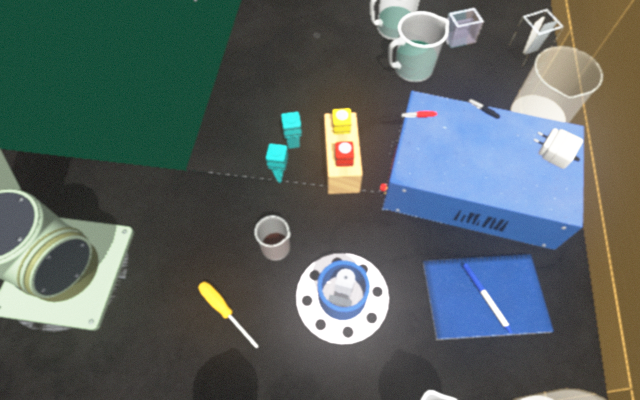

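View pics/top0.png

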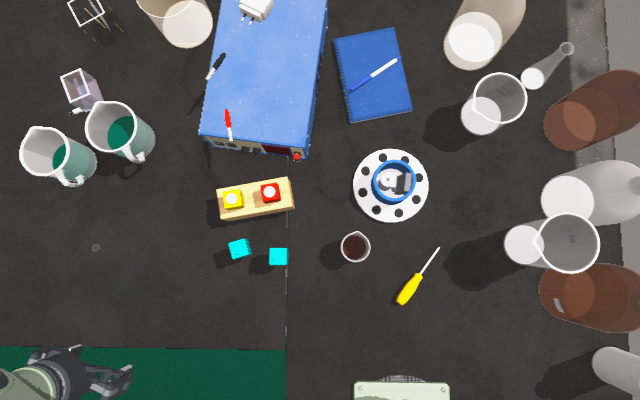

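View pics/wrist0.png

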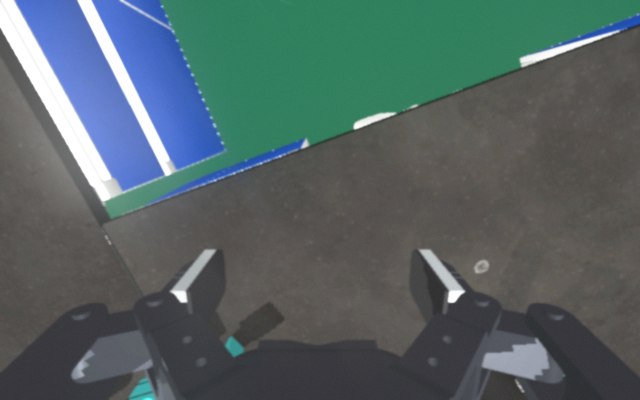

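Run:
```python
from h import *
T=load('top0');S=load('side0')
def crop(d,u0,v0,w,h,k=5):
    im=cv2.cvtColor(d['image'][v0:v0+h,u0:u0+w],cv2.COLOR_RGB2BGR)
    return cv2.resize(im,(400,300),interpolation=cv2.INTER_CUBIC)
a=np.hstack([crop(T,210,160,100,75),crop(T,345,145,100,75)])
b=np.hstack([crop(S,295,100,120,90),crop(S,290,245,120,90)])
cv2.imwrite('pics/c0.png',np.vstack([a,b]))
def comp(d,col,box):
    u0,v0,u1,v1=box; im=cv2.cvtColor(d['image'],cv2.COLOR_RGB2HSV)[v0:v1,u0:u1]
    h,s,v=im[...,0],im[...,1],im[...,2]
    if col=='red': m=((h<8)|(h>172))&(s>150)&(v>70)
    if col=='yel': m=(h>23)&(h<33)&(s>190)&(v>150)
    if col=='blue': m=(h>100)&(h<120)&(s>140)&(v>60)
    m=m.astype(np.uint8)
    n,l,st,c=cv2.connectedComponentsWithStats(m); i=1+np.argmax(st[1:,4])
    print(col,st[i],c[i]+[u0,v0]); 
    cs,_=cv2.findContours((l==i).astype(np.uint8),0,2); return cs[0].reshape(-1,2)+[u0,v0]
for d,nm,box,hb in((T,'T',(255,175,290,210),(360,150,425,212)),(S,'S',(325,135,365,175),(310,255,378,325))):
    print(nm,'cam',-d['R'].T@d['t'])
    c=comp(d,'red',box); print(cv2.minAreaRect(c))
    c=comp(d,'blue',hb); print('hub ell',cv2.fitEllipse(cv2.convexHull(c.astype(np.int32))))
c=comp(T,'yel',(215,185,250,215));print(cv2.minAreaRect(c))
# disc: white, top
for d,box in((T,(345,140,440,230)),(S,(285,240,400,350))):
    u0,v0,u1,v1=box; im=d['image'][v0:v1,u0:u1].astype(int)
    m=((im.min(2)>170)).astype(np.uint8)
    cs,_=cv2.findContours(m,0,2); c=max(cs,key=cv2.contourArea); e=cv2.fitEllipse(cv2.convexHull(c)); 
    print('disc',e, onz(d,e[0][0]+u0,e[0][1]+v0,0.014))
```

```text
T cam [0.38255508 0.14804292 1.01322297]
red [  6   8  20  20 203] [270.79802956 193.45320197]
((270.0384521484375, 192.69232177734375), (18.238800048828125, 18.238801956176758), 78.69007110595703)
blue [ 11  10  46  45 657] [392.15372907 180.56773212]
hub ell ((393.1112365722656, 181.56076049804688), (41.81328582763672, 46.45151901245117), 43.62785339355469)
S cam [ 0.53442911 -0.21693499  0.8264548 ]
red [ 10   7  19  24 257] [343.21400778 157.11673152]
((344.0, 153.5), (23.0, 18.0), 90.0)
blue [12  6 36 14 87] [338.3908046  265.14942529]
hub ell ((342.9728698730469, 283.73809814453125), (41.95967102050781, 46.98429870605469), 148.16761779785156)
yel [  8   5  21  19 222] [233.59009009 199.23423423]
((232.6923370361328, 198.9615478515625), (17.846569061279297, 19.807729721069336), 78.69007110595703)
disc ((45.49697494506836, 44.9869499206543), (73.44705963134766, 75.35193634033203), 102.70613098144531) [0.53534527 0.01863839 0.014     ]
disc ((57.11618423461914, 58.3033332824707), (90.96591186523438, 93.82730102539062), 107.56119537353516) [0.53820559 0.01356021 0.014     ]
```

View pics/c0.png

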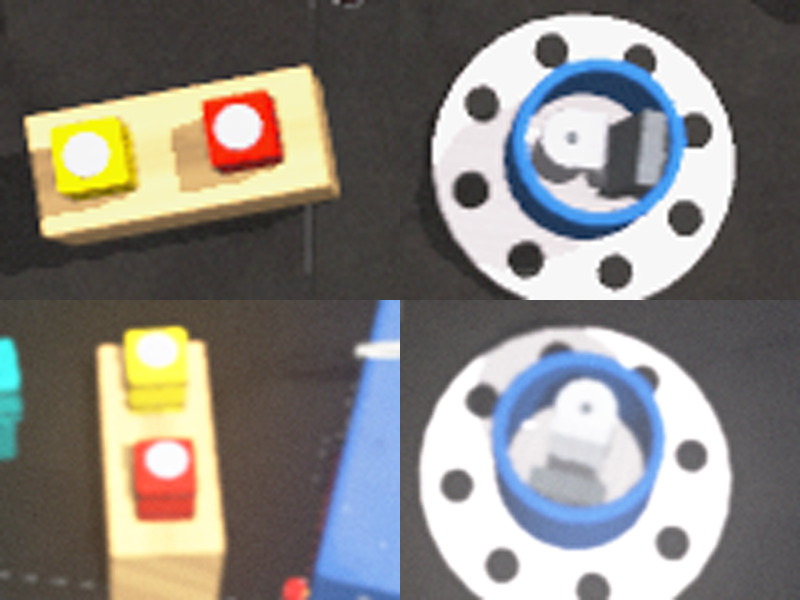

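Run:
```python
from h import *
T=load('top0');S=load('side0')
def tri(a,b):
    o1,r1=ray(T,*a);o2,r2=ray(S,*b)
    A=np.stack([r1,-r2],1);k=np.linalg.lstsq(A,o2-o1,rcond=None)[0]
    p,q=o1+k[0]*r1,o2+k[1]*r2; return (p+q)/2,np.linalg.norm(p-q)
def white(d,u0,v0,u1,v1):
    im=d['image'][v0:v1,u0:u1].astype(int); m=(im.min(2)>150).astype(np.uint8)
    n,l,st,c=cv2.connectedComponentsWithStats(m); i=1+np.argmax(st[1:,4]); return c[i]+[u0,v0],st[i,4]
B={}
for nm,bt,bs in(('red',(258,180,282,205),(333,140,357,165)),('yel',(220,187,245,211),(330,106,354,132))):
    a,n1=white(T,*bt);b,n2=white(S,*bs);print(nm,a,n1,b,n2,tri(a,b),onz(T,*a,.113),onz(S,*b,.113)); B[nm]=(onz(T,*a,.113)+onz(S,*b,.113))/2
v=B['yel']-B['red'];print('dist',np.linalg.norm(v),'yaw of y axis',np.degrees(np.arctan2(v[1],v[0]))-90)
c=np.array([0.5368,0.016,0.0]); 
print('hub top T',onz(T,393.1,181.5,.07),'S',onz(S,343,283.7,.07))
for X in ([.5368,.016,.082],):print(proj(T,np.array(X)),proj(S,np.array(X)))
# blue box corners
print('box corner',tri((305,158),(386,212)),tri((201,136),(411,95)), tri((311,150),(388,182)))
w=load('wrist0'); print(np.round(w['hand_eye'],4),w['mtx'])
```

```text
red [269.03703704 191.18518519] 108 [344.59375 147.375  ] 128 (array([0.50790226, 0.28229896, 0.10954713]), np.float64(0.0006438181367222853)) [0.50711477 0.28168167 0.113     ] [0.5083285  0.28002929 0.113     ]
yel [231.05769231 198.11538462] 104 [341.78448276 114.67241379] 116 (array([0.49330868, 0.36149036, 0.10871382]), np.float64(0.000483143243370954)) [0.492553   0.36039761 0.113     ] [0.4937769  0.35814253 0.113     ]
dist 0.07975427774951259 yaw of y axis 10.516529418475955
hub top T [0.53437409 0.02021599 0.07      ] S [0.53647965 0.02366483 0.07      ]
[395.83368925 179.47522028] [342.9474851  285.87870619]
box corner (array([ 0.6065005 ,  0.21686931, -0.01489734]), np.float64(0.004061668525967229)) (array([0.62750413, 0.42968826, 0.10975043]), np.float64(0.00426012977765433)) (array([0.59049169, 0.19482902, 0.1424059 ]), np.float64(0.007135384031380296))
[[-1.500e-03 -9.632e-01 -2.686e-01  6.780e-02]
 [ 1.000e+00 -1.700e-03  7.000e-04 -3.000e-04]
 [-1.100e-03 -2.686e-01  9.632e-01 -6.820e-02]
 [ 0.000e+00  0.000e+00  0.000e+00  1.000e+00]] [[310.24150559   0.         317.10747436]
 [  0.         310.24150559 200.49792675]
 [  0.           0.           1.        ]]
```

Candidates: red key top (270,192)/side (344,153), chosen. Others: yellow key top (232,199), turquoise look-alikes top (239,248) and (278,256), red pen on the box (228,125). The crop confirms the red head with steel button, in the rack. First a close look at the hub.

servo_tool(steps=[-0.0396, -0.03, 0, 0, 0, -0.079, -0.06, 0, 0, 0, -0.119, -0.09, 0, 0, 0, -0.158, -0.12, 0, 0, 0, -0.198, -0.15, 0, 0, 0, -0.237, -0.18, 0, 0, 0, -0.277, -0.21, 0, 0, 0, -0.316, -0.24, 0, 0, 0, -0.356, -0.27, 0, 0, 0, -0.396, -0.3, 0, 0, 0])

```text
t: 1.15
ee_pos: [0.4668, 0.1205, 0.3037]
eef_rot: [0.174, 0.985, -0.001, -0.0]
force: [0.2, 0.6, 0.3]
gripper_width: 0.0855
```

servo_tool(steps=[-0.05, -0.0375, 0, 0, 0, -0.1, -0.075, 0, 0, 0, -0.12, -0.09, 0, 0, 0, -0.12, -0.09, 0, 0, 0, -0.12, -0.09, 0, 0, 0])

```text
t: 1.65
ee_pos: [0.5487, -0.0061, 0.303]
eef_rot: [0.175, 0.985, -0.0, -0.001]
force: [-0.8, -0.3, 0.5]
gripper_width: 0.0852
```

Run:
```python
from h import *
d=grab('wrist','w1');s=d['s'];print(s['t'],s['ee_pos'],s['eef_rot'])
```

```text
1.65 [ 0.54870893 -0.00614174  0.30304469] [ 1.75327597e-01  9.84509570e-01 -4.33099515e-04 -9.76419730e-04]
```

View pics/w1.png

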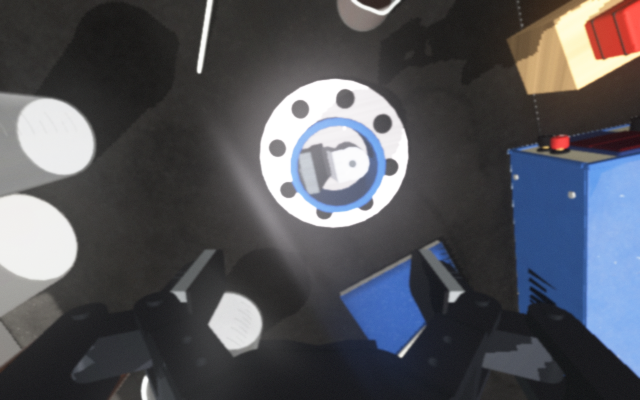

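Run:
```python
from h import *
d=load('w1'); im=cv2.cvtColor(d['image'][112:217,283:393],cv2.COLOR_RGB2BGR)
cv2.imwrite('pics/w1c.png',cv2.resize(im,None,fx=5.5,fy=5.5,interpolation=cv2.INTER_CUBIC))
hsv=cv2.cvtColor(d['image'],cv2.COLOR_RGB2HSV);m=((hsv[...,0]>98)&(hsv[...,0]<122)&(hsv[...,1]>100)).astype(np.uint8);m[:100]=0;m[225:]=0;m[:,:270]=0;m[:,400:]=0
cs,_=cv2.findContours(m,0,1);c=max(cs,key=cv2.contourArea);e=cv2.fitEllipse(cv2.convexHull(c));print(e,onz(d,*e[0],.082))
im=d['image'].astype(int);m=(im.min(2)>140).astype(np.uint8);m[:70]=0;m[232:]=0;m[:,:250]=0;m[:,420:]=0
cs,_=cv2.findContours(m,0,1);c=max(cs,key=cv2.contourArea);e=cv2.fitEllipse(cv2.convexHull(c));print(e,onz(d,*e[0],.014))
```

```text
((338.0277404785156, 165.23587036132812), (92.23513793945312, 94.56171417236328), 32.63212966918945) [0.53487841 0.019577   0.082     ]
((333.2953796386719, 152.88226318359375), (148.32647705078125, 149.97860717773438), 43.61473846435547) [0.53123672 0.01977509 0.014     ]
```

View pics/w1c.png

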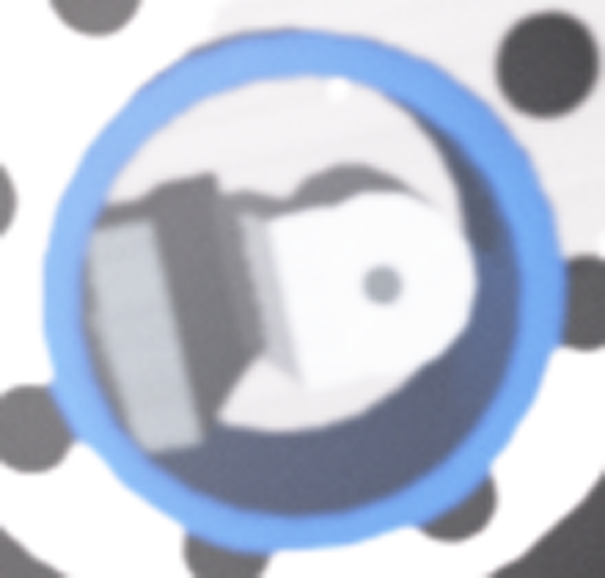

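Run:
```python
from h import *
d=load('w1')
def P(a,b,z=.082): return onz(d,(a+.5)/5.5-.5+283,(b+.5)/5.5-.5+112,z)[:2]
a,b=P(153,220),P(205,437); c,e=P(268,220),P(303,382); h=P(382,285)
def ang(p,q): return np.degrees(np.arctan2(*(p-q)[::-1]))
print('seat',a,b,ang(b,a),np.linalg.norm(a-b));print('shaft',c,e,ang(e,c),np.linalg.norm(c-e),'hole',h)
for yaw in (0,5,ang(b,a),ang(e,c)):
    ux=np.array([np.cos(np.radians(yaw)),np.sin(np.radians(yaw))]);uy=np.array([-ux[1],ux[0]])
    print(round(yaw,1),'y: seat',[round((p-h)@uy*1e3,1) for p in(a,b)],'shaft',[round((p-h)@uy*1e3,1) for p in(c,e)],'x',[round((p-h)@ux*1e3,1) for p in(a,b,c,e)])
```

```text
seat [ 5.13980203e-01 -2.51624274e-04] [ 0.55236667 -0.00499325] -7.04169046689055 0.03867821131997117
shaft [0.52070132 0.01793775] [0.54905154 0.0142792 ] -7.3532916056539355 0.028585303109678314 hole [0.53780452 0.03246343]
0 y: seat [np.float64(-32.7), np.float64(-37.5)] shaft [np.float64(-14.5), np.float64(-18.2)] x [np.float64(-23.8), np.float64(14.6), np.float64(-17.1), np.float64(11.2)]
5 y: seat [np.float64(-30.5), np.float64(-38.6)] shaft [np.float64(-13.0), np.float64(-19.1)] x [np.float64(-26.6), np.float64(11.2), np.float64(-18.3), np.float64(9.6)]
-7.0 y: seat [np.float64(-35.4), np.float64(-35.4)] shaft [np.float64(-16.5), np.float64(-16.7)] x [np.float64(-19.6), np.float64(19.0), np.float64(-15.2), np.float64(13.4)]
-7.4 y: seat [np.float64(-35.5), np.float64(-35.3)] shaft [np.float64(-16.6), np.float64(-16.6)] x [np.float64(-19.4), np.float64(19.2), np.float64(-15.1), np.float64(13.5)]
```

Gap found: mouth centre ≈(0.534,0.007), yaw ≈ −7°. The wrist picture shows the hub at (338,165), with the seat left and the shaft right of the gap. Now above the red key.

servo_tool(steps=[0.02, 0.036, 0, 8.5, 0, 0.039, 0.073, 0, 17, 0, 0.059, 0.109, 0, 25.5, 0, 0.078, 0.146, 0, 34, 0, 0.098, 0.182, 0, 42.5, 0, 0.117, 0.219, 0, 51, 0, 0.137, 0.255, 0, 59.3, 0, 0.137, 0.255, 0, 59.3, 0, 0.137, 0.255, 0, 59.3, 0, 0.137, 0.255, 0, 59.3, 0])

```text
t: 2.7
ee_pos: [0.5062, 0.2814, 0.3033]
eef_rot: [0.638, 0.77, -0.001, -0.001]
force: [-0.5, -1.0, -0.0]
gripper_width: 0.0855
```

Run:
```python
from h import *
d=grab('wrist','w2');s=d['s'];print(s['t'],s['ee_pos'],s['eef_rot'],s['joint_positions'])
```

```text
2.7 [0.50622971 0.28136886 0.30327563] [ 6.37963902e-01  7.70065159e-01 -1.13941849e-03 -6.42394140e-04] [4.87302802e-01 3.27606117e-01 1.55432615e+00 3.33406615e-04
 1.26225710e+00 3.00108844e-01]
```

View pics/w2.png

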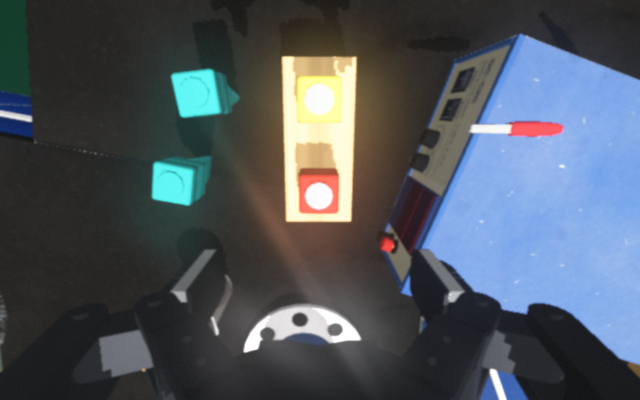

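Run:
```python
from h import *
d=load('w2');im=d['image'].astype(int)
def wc(u0,v0,u1,v1):
    m=(im[v0:v1,u0:u1].min(2)>165).astype(np.uint8);n,l,st,c=cv2.connectedComponentsWithStats(m);i=1+np.argmax(st[1:,4]);print(st[i]);return c[i]+[u0,v0]
r=wc(300,175,338,213);y=wc(300,80,340,120)
R,Y=onz(d,*r,.113),onz(d,*y,.113);v=Y-R;print(r,y,R,Y,np.linalg.norm(v),np.degrees(np.arctan2(v[1],v[0]))-90)
Rt=Rn.from_quat(d['s']['eef_rot']).as_matrix();print('tool offset',Rt.T@(R-d['s']['ee_pos']),'toolx ang',np.degrees(np.arctan2(Rt[1,0],Rt[0,0])))
for p in((403,292),(385,240)):
  for z in(.0,.1,.12): print(p,z,Rt.T@(onz(d,*p,z)-d['s']['ee_pos']))
```

```text
[  5   7  28  28 607]
[   2    0   36   40 1241]
[318.48764415 195.67051071] [320.75342466 100.80338437] [0.50697892 0.28161054 0.113     ] [0.49429125 0.35842165 0.113     ] 0.07785193396060935 9.379431849778754
tool offset [1.86477908e-04 1.27095257e-03 1.90272922e-01] toolx ang 100.71963348167809
(403, 292) 0.0 [-0.16418046  0.11609614  0.30305403]
(403, 292) 0.1 [-0.10174586  0.08487557  0.20310507]
(403, 292) 0.12 [-0.08925894  0.07863146  0.18311528]
(385, 240) 0.0 [-0.08843519  0.08741952  0.30309268]
(385, 240) 0.1 [-0.04639125  0.06391872  0.20313331]
(385, 240) 0.12 [-0.03798246  0.05921855  0.18314144]
```

Wrist view agrees: red button at (318,196), about 1 mm off the tool axis, yellow at (321,101). The knob on the box stays clear of the fingers. Descend and grip.

servo_tool(steps=[0, 0.001, 0.04, 0, 0.2, 0, 0.001, 0.08, 0, 0.2, 0, 0.001, 0.115, 0, 0.2, 0, 0.001, 0.135, 0, 0.2, 0, 0.001, 0.15, 0, 0.2, 0, 0.001, 0.153, 0, 0.2, 0, 0.001, 0.153, 0, 0.5, 0, 0.001, 0.153, 0, 1, 0, 0.001, 0.153, 0, 1, 0, 0.001, 0.153, 0, 1])

```text
t: 3.75
ee_pos: [0.5079, 0.2811, 0.1517]
eef_rot: [0.638, 0.77, 0.0, 0.0]
force: [-0.2, -1.1, 4.2]
gripper_width: 0.0349
```

servo_tool(steps=[0, 0, 0, 0, 1, 0, 0, 0, 0, 1, 0, 0, 0, 0, 1])

```text
t: 4.05
ee_pos: [0.5078, 0.2811, 0.1518]
eef_rot: [0.638, 0.77, 0.0, -0.0]
force: [-0.2, -1.2, 0.6]
gripper_width: 0.0348
```

servo_tool(steps=[0, 0, -0.02, 0, 1, 0, 0, -0.05, 0, 1, 0, 0, -0.09, 0, 1, 0, 0, -0.125, 0, 1, 0, 0, -0.145, 0, 1, 0, 0, -0.15, 0, 1, 0, 0, -0.15, 0, 1])

```text
t: 4.75
ee_pos: [0.5077, 0.2811, 0.3016]
eef_rot: [0.638, 0.77, 0.0, 0.0]
force: [0.0, 0.5, -1.2]
gripper_width: 0.0351
```

Run:
```python
from h import *
for n in('wrist','top'):d=grab(n,n+'3')
s=d['s'];print(s['t'],s['ee_pos'],s['eef_rot'],s['gripper_width'],s['force'])
cv2.imwrite('pics/c3.png',np.hstack([cv2.imread('pics/wrist3.png')[100:400,120:520],cv2.resize(cv2.imread('pics/top3.png')[120:270,180:380],None,fx=2,fy=2)]))
```

```text
4.8 [0.50728542 0.28086836 0.30048389] [ 6.38378235e-01  7.69722189e-01 -8.87638145e-04 -4.39069270e-04] 0.03529349820994589 [-0.19380072 -0.66708712 -1.9914931 ]
```

View pics/c3.png

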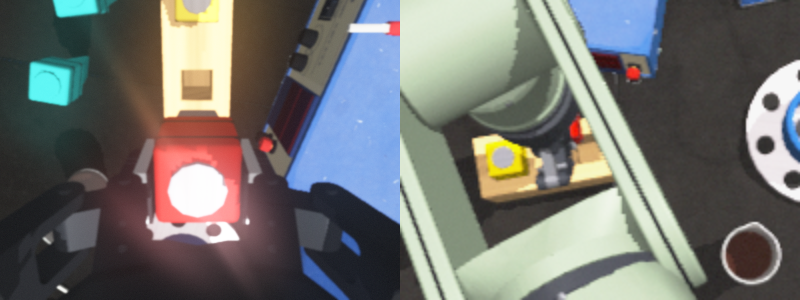

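Run:
```python
from h import *
d=load('wrist3');im=d['image'].astype(int)
u0,v0,u1,v1=280,250,350,325
m=(im[v0:v1,u0:u1].min(2)>170).astype(np.uint8);n,l,st,c=cv2.connectedComponentsWithStats(m);i=1+np.argmax(st[1:,4])
cs,_=cv2.findContours((l==i).astype(np.uint8),0,1);e=cv2.fitEllipse(cv2.convexHull(cs[0]));print(st[i],e)
p=np.array(e[0])+[u0,v0]
H=np.array(d['hand_eye']);o=H[:3,3];r=H[:3,:3]@np.linalg.solve(d['mtx'],[*p,1.])
for z in(.037,.0395,.042):print(o+r*(z-o[2])/r[2])
# head top edge corners: red mask
hsv=cv2.cvtColor(d['image'],cv2.COLOR_RGB2HSV)[210:330,250:390];m=(((hsv[...,0]<8)|(hsv[...,0]>172))&(hsv[...,1]>110)&(hsv[...,2]>60)).astype(np.uint8)
cs,_=cv2.findContours(m,0,1);c=max(cs,key=cv2.contourArea);print(cv2.approxPolyDP(c,4,True).reshape(-1,2)+[250,210])
```

```text
[   7   14   62   54 2521] ((37.39083480834961, 40.58061599731445), (53.56511306762695, 60.37983322143555), 93.5621566772461)
[0.00268048 0.00015335 0.037     ]
[0.00113468 0.00015423 0.0395    ]
[-0.00041113  0.00015511  0.042     ]
[[270 230]
 [276 239]
 [272 267]
 [278 319]
 [319 320]
 [298 312]
 [286 293]
 [291 274]
 [317 260]
 [345 276]
 [355 295]
 [355 316]
 [348 321]
 [356 321]
 [362 256]
 [352 219]
 [299 216]
 [284 219]
 [277 232]]
```

Wrist picture shows the red key held upright between the pads, with its button at (317,291); the yellow key is undisturbed. Moving over the gap.

servo_tool(steps=[-0.035, -0.003, 0, 2.5, 1, -0.08, -0.007, 0, 5.5, 1, -0.125, -0.011, 0, 8.5, 1, -0.17, -0.015, 0, 11.5, 1, -0.215, -0.019, 0, 14.5, 1, -0.255, -0.023, 0, 17, 1, -0.275, -0.0246, 0, 17.9, 1, -0.275, -0.0246, 0, 17.9, 1, -0.275, -0.0246, 0, 17.9, 1])

```text
t: 5.75
ee_pos: [0.5334, 0.006, 0.2988]
eef_rot: [0.751, 0.661, -0.002, -0.002]
force: [-0.5, -0.1, -1.9]
gripper_width: 0.0353
```

Run:
```python
from h import *
for n in('wrist','top','side'):
    d=grab(n,n+'4')
    if n=='wrist': s=d['s'];print(s['t'],s['ee_pos'],s['eef_rot'],s['gripper_width'],s['force'],2*np.degrees(np.arctan2(s['eef_rot'][1],s['eef_rot'][0])))
b=cv2.resize(cv2.imread('pics/top4.png')[110:260,320:460],(400,430));c=cv2.resize(cv2.imread('pics/side4.png')[190:340,270:410],(400,430))
cv2.imwrite('pics/c4.png',np.hstack([b,c]))
```

```text
5.75 [0.53338108 0.00595703 0.29876015] [ 0.7506589   0.66068336 -0.00242445 -0.00168392] 0.03528143321434972 [-0.51189835 -0.06761531 -1.8724672 ] 82.70446087770644
```

View pics/c4.png

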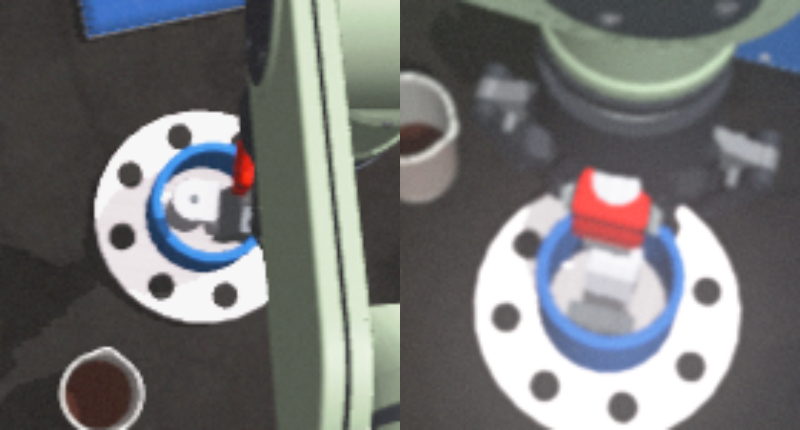

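View pics/wrist4.png

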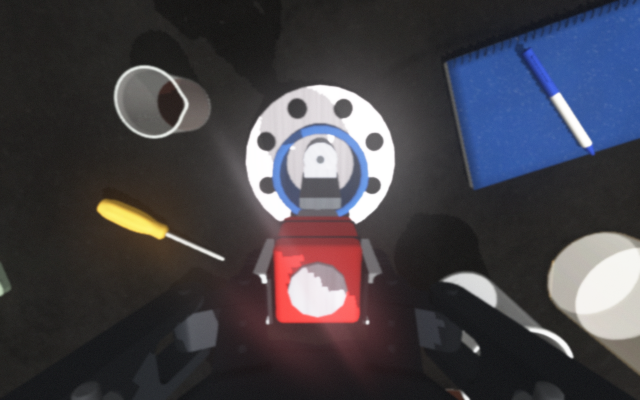

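Run:
```python
from h import *
d=load('wrist4'); im=cv2.cvtColor(d['image'][120:220,270:370],cv2.COLOR_RGB2BGR)
cv2.imwrite('pics/w4c.png',cv2.resize(im,None,fx=5,fy=5,interpolation=cv2.INTER_CUBIC))
Rt=Rn.from_quat(d['s']['eef_rot']).as_matrix()
for x in((.5342,.0067,.082),):
    print(proj(d,np.array(x)))
for v in range(150,214,6): print(v,np.round(onz(d,320,v,.082),4))
```

```text
[319.08103222 187.64318532]
150 [0.5395 0.0415 0.082 ]
156 [0.5388 0.0361 0.082 ]
162 [0.5381 0.0307 0.082 ]
168 [0.5374 0.0251 0.082 ]
174 [0.5367 0.0195 0.082 ]
180 [0.536  0.0139 0.082 ]
186 [0.5353 0.0082 0.082 ]
192 [0.5345 0.0024 0.082 ]
198 [ 0.5338 -0.0034  0.082 ]
204 [ 0.533  -0.0093  0.082 ]
210 [ 0.5323 -0.0153  0.082 ]
```

View pics/w4c.png

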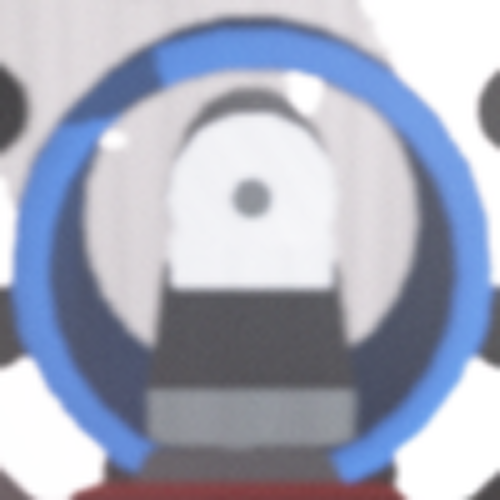

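Gap centred under the key: shaft edge v≈178, seat edge v≈197.5, predicted centre v≈188; key about 1.5 mm off along the jaw. Descend with that correction.

servo_tool(steps=[0, 0.0015, 0.02, 0, 1, 0, 0.0015, 0.045, 0, 1, 0, 0.0015, 0.06, 0, 1, 0, 0.0015, 0.075, 0, 1, 0, 0.0015, 0.085, 0, 1, 0, 0.0015, 0.095, 0, 1, 0, 0.0015, 0.104, 0, 1, 0, 0.0015, 0.104, 0, 1])

```text
t: 6.7
ee_pos: [0.5341, 0.007, 0.1945]
eef_rot: [0.75, 0.662, -0.003, -0.002]
force: [0.1, 0.3, -1.9]
gripper_width: 0.0353
```

Run:
```python
from h import *
for n in('side','wrist'):
    d=grab(n,n+'5')
s=d['s'];print(s['t'],s['ee_pos'],s['eef_rot'],s['gripper_width'],s['force'],s['torque'])
c=cv2.resize(cv2.imread('pics/side5.png')[190:340,270:410],(400,430));b=cv2.resize(cv2.imread('pics/wrist5.png')[100:315,220:420],(400,430))
cv2.imwrite('pics/c5.png',np.hstack([b,c]))
```

```text
6.75 [0.53452839 0.0068797  0.19522788] [ 0.74979601  0.6616641  -0.00221126 -0.00129118] 0.0348119025978877 [ 0.22107315  0.26280475 -1.54985952] [-0.00872874  0.03180961  0.00576138]
```

View pics/c5.png

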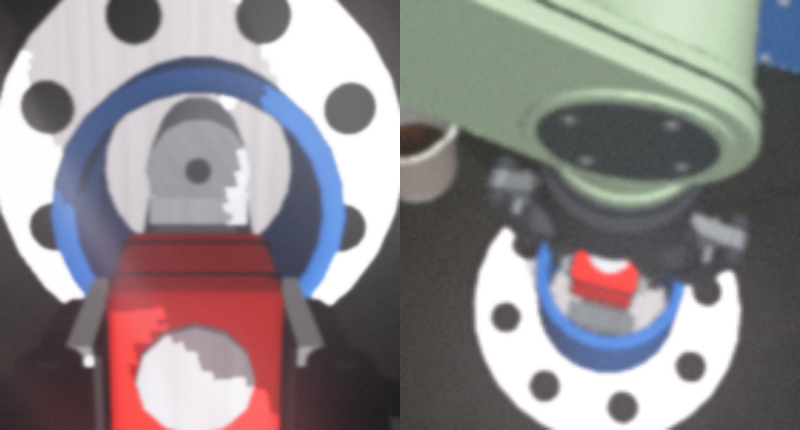

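Blade is in the gap with no side force. Continue gently to the wedge.

servo_tool(steps=[0, 0, 0.004, 0, 1, 0, 0, 0.008, 0, 1, 0, 0, 0.011, 0, 1, 0, 0, 0.013, 0, 1, 0, 0, 0.015, 0, 1, 0, 0, 0.015, 0, 1])

```text
t: 7.4
ee_pos: [0.535, 0.0068, 0.1808]
eef_rot: [0.75, 0.662, -0.001, -0.001]
force: [0.9, -0.0, -0.0]
gripper_width: 0.0352
```

servo_tool(steps=[0.0005, 0, 0.002, 0, 1, 0.001, 0, 0.004, 0, 1, 0.0015, 0, 0.006, 0, 1, 0.0018, 0, 0.008, 0, 1, 0.0018, 0, 0.008, 0, 1])

```text
t: 7.9
ee_pos: [0.5353, 0.0085, 0.1725]
eef_rot: [0.75, 0.662, -0.001, -0.001]
force: [0.6, -1.5, -0.0]
gripper_width: 0.035
```

servo_tool(steps=[0.0005, 0, 0.002, 0, 1, 0.001, 0, 0.004, 0, 1, 0.0015, 0, 0.006, 0, 1, 0.0016, 0, 0.007, 0, 1, 0.0016, 0, 0.007, 0, 1])

```text
t: 8.4
ee_pos: [0.5355, 0.0099, 0.1653]
eef_rot: [0.75, 0.662, -0.002, -0.0]
force: [1.3, -4.6, 2.2]
gripper_width: 0.035
```

Run:
```python
from h import *
for n in('side','wrist'):
    d=grab(n,n+'6')
s=d['s'];print(s['t'],s['ee_pos'],s['eef_rot'],s['gripper_width'],s['force'],s['torque'])
c=cv2.resize(cv2.imread('pics/side6.png')[190:340,270:410],(400,430));b=cv2.resize(cv2.imread('pics/wrist6.png')[100:315,220:420],(400,430))
cv2.imwrite('pics/c6.png',np.hstack([b,c]))
```

```text
8.45 [0.53549076 0.00992752 0.16528166] [ 7.49837559e-01  6.61619834e-01 -1.61319295e-03 -4.78168640e-04] 0.0351628389484107 [ 0.54539285 -3.75399691  1.17837736] [-0.70708635 -0.1353472  -0.02904996]
```

View pics/c6.png

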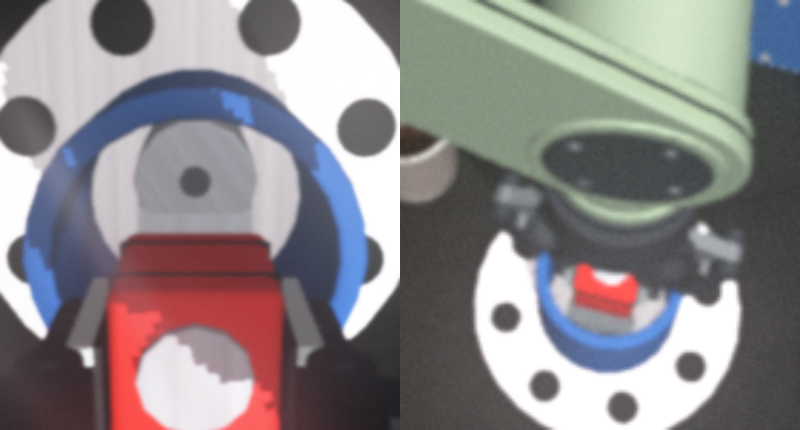

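servo_tool(steps=[-0.001, 0, 0.001, 0, 1, -0.001, 0, 0.002, 0, 1, -0.001, 0, 0.003, 0, 1, -0.001, 0, 0.004, 0, 1, -0.001, 0, 0.004, 0, 1])

```text
t: 9.0
ee_pos: [0.5357, 0.0099, 0.1635]
eef_rot: [0.75, 0.661, -0.0, -0.001]
force: [-2.4, 0.3, 16.0]
gripper_width: 0.0353
```

servo_tool(steps=[0, 0, 0.001, 0, 1, 0, 0, 0, 0, 0.5, 0, 0, 0, 0, 0.3, 0, 0, 0, 0, 0.2, 0, 0, 0, 0, 0.2, 0, 0, 0, 0, 0.2])

```text
t: 9.6
ee_pos: [0.5356, 0.01, 0.1632]
eef_rot: [0.75, 0.661, -0.0, -0.001]
force: [0.1, 0.7, -0.3]
gripper_width: 0.0681
```

servo_tool(steps=[0, 0, -0.015, 0, 0.2, 0, 0, -0.04, 0, 0.2, 0, 0, -0.08, 0, 0.2, 0, 0, -0.12, 0, 0.2, 0, 0, -0.12, 0, 0.2, 0, 0, -0.12, 0, 0.2])

```text
t: 10.2
ee_pos: [0.5359, 0.0099, 0.2838]
eef_rot: [0.75, 0.661, 0.0, -0.0]
force: [-0.2, -0.4, -0.9]
gripper_width: 0.0683
```

Run:
```python
from h import *
for n in('side','wrist'):
    d=grab(n,n+'7')
s=d['s'];print(s['t'],s['ee_pos'],s['eef_rot'],s['gripper_width'],s['force'],s['torque'])
c=cv2.resize(cv2.imread('pics/side7.png')[215:340,280:400],(400,430));b=cv2.resize(cv2.imread('pics/wrist7.png')[100:270,240:400],(400,430))
cv2.imwrite('pics/c7.png',np.hstack([b,c]))
```

```text
10.25 [0.53532136 0.00990902 0.28248488] [ 0.75022183  0.66118428 -0.00076284 -0.00140811] 0.06874934116895746 [-0.48447017 -0.00370505 -0.49657561] [-0.02066933 -0.01392325  0.01247662]
```

View pics/c7.png

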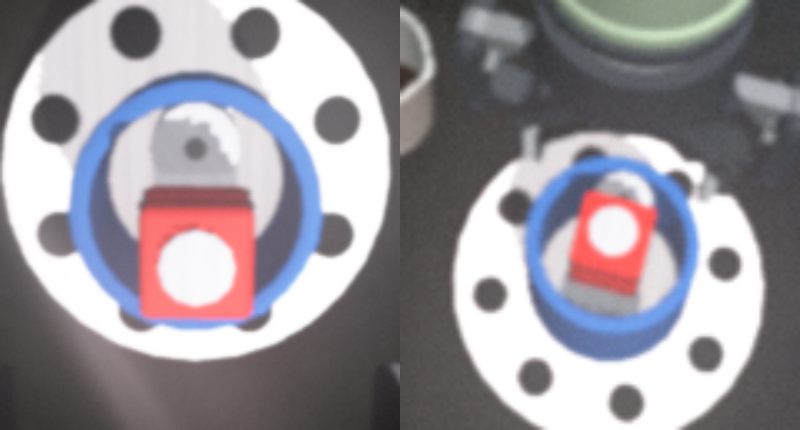

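Run:
```python
from h import *
W=load('wrist7');S=load('side7')
def wc(d,u0,v0,u1,v1,th):
    m=(d['image'][v0:v1,u0:u1].astype(int).min(2)>th).astype(np.uint8);n,l,st,c=cv2.connectedComponentsWithStats(m);i=1+np.argmax(st[1:,4]);print(st[i]);return c[i]+[u0,v0]
w=wc(W,300,188,337,224,150);s=wc(S,335,272,355,294,150)
o1,r1=ray(W,*w);o2,r2=ray(S,*s);k=np.linalg.lstsq(np.stack([r1,-r2],1),o2-o1,rcond=None)[0]
p,q=o1+k[0]*r1,o2+k[1]*r2;print(w,s,(p+q)/2,np.linalg.norm(p-q))
for z in(.120,.125,.130):print(z,onz(W,*w,z),onz(S,*s,z))
```

```text
[  2   3  33  31 791]
[  1   3  16  15 188]
[318.28318584 205.83438685] [343.4893617  281.70212766] [0.53630682 0.01023034 0.12316873] 0.0008684211744972864
0.12 [0.53575634 0.00932617 0.12      ] [0.53675043 0.01122299 0.12      ]
0.125 [0.53594091 0.01079389 0.125     ] [0.536734   0.00960818 0.125     ]
0.13 [0.53612547 0.01226162 0.13      ] [0.53671757 0.00799337 0.13      ]
```

Picture shows the key upright on the hub, triangulated button at z≈0.123 (home 0.125), and y about 4 mm toward +y, as expected when home. One confirming press with shut fingertips on the button.

servo_tool(steps=[0, 0, 0.02, 0, 1, 0, 0, 0.045, 0, 1, 0, 0, 0.065, 0, 1, 0, 0, 0.075, 0, 1, 0, 0, 0.078, 0, 1, 0, 0, 0.08, 0, 1, 0, 0, 0.08, 0, 1, 0, 0, 0.08, 0, 1])

```text
t: 11.1
ee_pos: [0.5352, 0.01, 0.2026]
eef_rot: [0.75, 0.661, -0.001, -0.001]
force: [0.3, 0.3, 1.3]
gripper_width: -0.0
```

servo_tool(steps=[0, 0, 0.001, 0, 1, 0, 0, 0.002, 0, 1, 0, 0, 0.003, 0, 1, 0, 0, 0.004, 0, 1, 0, 0, 0.005, 0, 1, 0, 0, 0.006, 0, 1, 0, 0, 0.006, 0, 1])

```text
t: 11.8
ee_pos: [0.5353, 0.01, 0.1975]
eef_rot: [0.75, 0.661, -0.0, -0.001]
force: [-1.3, -0.9, 6.7]
gripper_width: 0.0004
```

servo_tool(steps=[0, 0, 0.001, 0, 1, 0, 0, 0.002, 0, 1, 0, 0, 0.002, 0, 1])

```text
t: 12.1
ee_pos: [0.5353, 0.01, 0.1974]
eef_rot: [0.75, 0.661, -0.0, -0.001]
force: [-3.6, -0.7, 11.7]
gripper_width: 0.0001
```

servo_tool(steps=[0, 0, -0.02, 0, 1, 0, 0, -0.06, 0, 1, 0, 0, -0.1, 0, 1, 0, 0, -0.12, 0, 1, 0, 0, -0.12, 0, 1, 0, 0, -0.12, 0, 1])

```text
t: 12.7
ee_pos: [0.5351, 0.0099, 0.3169]
eef_rot: [0.75, 0.661, -0.0, -0.001]
force: [-0.3, 0.0, 0.2]
gripper_width: -0.0004
```

Run:
```python
from h import *
for n in('side','wrist'):
    d=grab(n,n+'8')
s=d['s'];print(s['t'],s['ee_pos'],s['force'])
c=cv2.resize(cv2.imread('pics/side8.png')[90:340,280:400],(206,430));b=cv2.resize(cv2.imread('pics/wrist8.png'),(560,350));b=cv2.copyMakeBorder(b,0,80,0,0,0)
cv2.imwrite('pics/c8.png',np.hstack([b,c]))
```

```text
12.75 [0.53479906 0.00986635 0.31606684] [ 0.15126618 -0.46473214 -0.1548879 ]
```

View pics/c8.png

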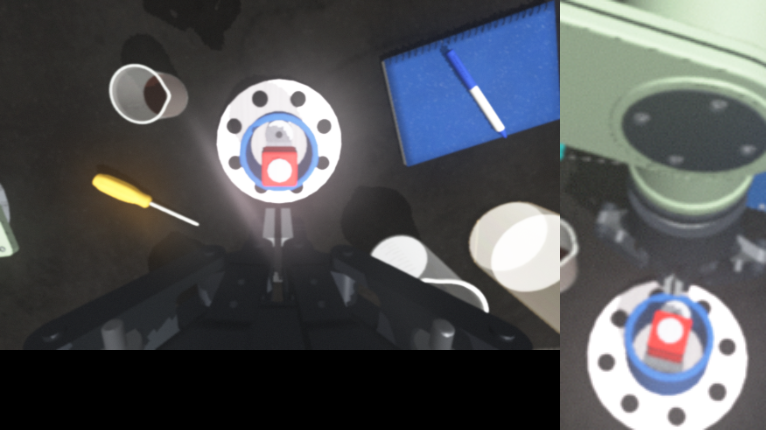

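The key stands home and upright at wrist crop (280,168), and the gripper is well clear. Handing in.

```bash
python3 -c "
from station import job
print(job.sign_off())"
```

```text
the job is handed in; nothing more can be done
None
```

I took the red key from the rack, lowered its blade into the gap, and pressed it down until the force rose sharply to about 16 N. I then let go, pressed once more on the button with the fingers shut (about 12 N), withdrew, and handed the job in at about 12.75 s.

**Height:** The shut fingertips met the button at about 0.125 m, which matches the head resting on the hub. They did not move down any further when I pressed harder. The two cameras put the button at about 0.123 m, 2 mm lower; the outside cameras had read about 3 mm low on the rack earlier too.

**Position:** The key stands about 4 mm to the +y side of the mouth, as described for the home position. It looks upright in both the wrist and side views.

**Bystanders and clearance:** I last saw the yellow key in its pocket just after lifting the red one, and I did not go near the rack again. The gripper ended about 12 cm above the key, touching nothing.

**Disagreement:** I measured the gap's mouth as 18.8 mm wide, against the 20 mm in the description. I put that down to calibration error; the key went in without side force.

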